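# Open the combination padlock and present it

### The arm

A 6-joint arm with a two-finger parallel gripper is mounted at the origin on the work surface. World frame = base frame: x ahead of the robot, y to its left, z up, the work surface at z = 0. Lengths are in mm, angles in degrees, forces in N, time in s.
With the tool pointing down it reaches from about 250 to 775 mm from the base axis. Payload 4 kg.
Tool frame: the origin (TCP) lies midway between the tips of the shut fingers; the grasp point (between the pads) lies ctrl.grip_point_offset behind it (ctrl.grip_point_offset is the distance from the TCP to the grasp point, in mm); x points along the fingers, y is the direction in which the jaws open and shut, and the axes are right-handed (so a half turn about x gives the same grasp; the last joint's range is limited). The gripper opens to 94 mm and grips with 3 to 60 N. Pads are 16 mm wide; open, the fingers measure 119 mm over their backs; the gripper's body (75 mm by 177 mm) begins 78 mm behind the grasp point.
Start: joints at [-82.111, 4.996, 78.535, -0, 96.463, -5.907], TCP at [131.16, -534.151, 205.506] pointing down, gripper open.
Joint ranges: [-177.83, 177.83], [-43.37, 116.18], [15.69, 146.23], [-61.86, 241.86], [9.47, 152.12], [-147.06, 147.06]. Speed limits (degrees/s): [159.86, 159.86, 180, 180, 180, 180].

### API

Orientations are given as [roll, pitch, yaw] about the fixed x, y, z axes, in that order (R = Rz(yaw) Ry(pitch) Rx(roll)).
In Python, from workcell import ctrl gives the robot as it stands. The module is installed in compiled form; this text tells all that it offers.
- The arm moves only by the tool jog_arm, never from a script. Its argument "rows" is one flat list of numbers, 5 for each row, row after row: the closure, from 0 (fully open) to 1 (shut), then the shift along the world's x, y, z in m, then the turn about the world's z in rad. In form: [hand, tx, ty, tz, turn, hand, tx, ty, tz, turn, ...]. A call has exactly 10 rows; each row shifts and turns the pose as measured when the row begins; what a row does not reach is not made up. A row lasts 1/12 s, in which the tool goes at most 41.7 mm and 7.16 degrees, less where a joint would pass 70% of its speed; a pose out of reach is approached as far as the arm can. A call is refused whole if a number of a shift passes 0.0417 or a number of a turn 0.125, either way. A call with a gripper value outside its range is refused whole. The fingers move at their own pace and stop on an object; "squeeze" is the grip in N (left out, the last holds). Time passes only in rows, so rows that do not move let the fingers close, or fill a call up. It gives the time, the measured TCP pose, the force and the opening at its end, in the units of the state.
- ctrl.get_obs(): the state, without advancing time (a new reading comes with each control period).
- ctrl.capture(name): name is "side" or "top"; returns a dict with "image" (384x512x3 uint8, red, green, blue), "mtx" (3x3 intrinsics, pixels), "k1" (the pictures are not rectified: a ray, as slopes to the right and down, at radius r is drawn at 1 + k1 r^2 times it, then the intrinsics apply), "extrinsics" (4x4, takes a point from world to camera coordinates). Camera axes: x right, y down, z forward; pixel columns grow to the right and rows downward; lengths in mm; the calibration is good to about 2 mm. A picture is of the moment at which its call begins. There is no depth.
- ctrl.close_job(): hands the job in, once; it reports no verdict.
The state is a dict: "time_s": time; "joint_positions": joint angles; "qvel": joint speeds; "joint_torque": joint torques, N m; "tool_pos": TCP position; "tcp_rot": TCP orientation; "ft_force": force on the tool from outside, world axes, zero at the start; "ft_torque": the same for the moment, N m; "gripper_width": finger opening in mm.
Only numpy, scipy, OpenCV 4.12 (cv2) and the standard library are available. Lean on these libraries where they do the work, as an engineer would, in place of code of your own. Each camera call takes 0.05 s, during which the arm holds its last target.

### The job

The locker's combination padlock lies in its wooden stand: first slide the keeper bar by its fin all the way along its track to its end stop, clear of the shackle, then turn the dial anticlockwise, feeling it click from notch to notch, until its white line points straight at the shackle. Then pull the shackle fully open while the lock is still in the stand, and finally lift the open lock out and present it: hold it still, dial facing up, at least 15 cm above the table, and finish while still holding it there. Leave the other things on the table where they are.

Things in the scene. Friction and masses are not known exactly. Their poses are not given: they have to be found in the camera images.
- stand: Plywood padlock stand, fixed. Origin on the table under the nest's middle; x runs from the shackle side to the lock's back, y along the keeper track, z up. Base board x -75..+50, y -60..+165 mm, 8 mm thick. Aluminium track 20 mm wide at x -50, y 45..163, top 48 mm up. Nest floor 30 mm up; four corner posts, 50 mm up, stop the lock sliding or turning.
- keeper (a joint): Travel of the keeper along the stand's +y (m), 0 to 0.075. Starts at 0 to 0.015, where its flat steel bar lies across above the shackle and bars the way to it; at 0.075, its end stop, it is clear. About 1.5 N of friction; stays where it is left.
- keeper_fin (a point): Middle of the keeper's upright steel fin: 12 mm along the stand's x, 26 mm along y, from 52 to 86 mm above the table (this point 71 mm). The flat bar (14 mm wide, 5 mm thick, underside 52 mm above the table) runs 82 mm from the fin's middle toward the stand's -y. Axes as the stand's.
- lock_center (a point): Centre of the loose brass padlock body, half-way up: 60 (x) x 64 (y) x 26 mm, lying dial up in the stand, 43 mm above the table. Shackle at its -x, dial at +z. About 0.4 kg in all. The middle 40 mm (in x) of its two sides facing +y and -y is free for fingers, down to the base board 8 mm above the table, the nest block there being only 40 mm wide (y).
- dial (a joint): Angle of the dial about the lock's z (rad), growing anticlockwise from above. At 0 its white line points straight at the shackle (lock's -x) and the long tick, and the lock opens (within about 0.15). Range -1.65 to 0.5; starts about two to four notches below 0. Spring notches every 0.35 rad, 0 being one; 0.06 N m passes them. With the shackle out the dial is caught.
- dial_grip (a point): On the dial's axis, half-way up its upright black grip bar: 36 mm long (this point's x), 11 mm wide (y), 24 mm tall above a disc 42 mm across. In the stand the bar's top is 85 mm above the table, this point 74.5, the disc's top 60.5. The point turns with the dial; a white line on the bar's top runs from the middle to its -x end.
- shackle (a joint): Travel of the shackle out of the lock (m), along the lock's -x: 0 shut, 0.016 fully open at its stop. About 3 N of friction once unlocked; stays where it is left. Blocked after about 1 mm of play while the dial is not at its opening notch.
- shackle_bow (a point): Middle of the shackle's round steel end bar, 8 mm thick, straight for 24 mm along y; 67 mm from the lock's centre along its -x when shut, 43 mm above the table in the stand. Free space inside the loop: 32 mm between the legs, 33 mm from end bar to lock body (shut). The base board below is 8 mm above the table. Axes as the lock's.
- tumbler: Bystander: clear drinking glass, 72 mm across, 85 mm tall, behind the stand. Origin at the centre of its underside.
- jar: Bystander: clear jar with white cap, 54 mm across, 60 mm tall, behind the keeper track. Origin at the centre of its underside.
- dish: Bystander: white bowl, 72 mm across, 30 mm tall, beside the stand on its -y side. Origin at the centre of its underside.
- brush: Bystander: brush with wooden handle, 200 mm long, lying to the robot's right. Origin at its middle on the table.
- pot_lid: Bystander: white round lid, 56 mm across, 12 mm thick, to the robot's left. Origin at the centre of its underside.
- eraser: Bystander: dark rubber block eraser, 45 x 22 x 13 mm, to the robot's right. Origin at the centre of its underside.
- lock: The padlock's body; origin at the centre of its underside, 13 mm below lock_center, same axes. See lock_center.
Mind the look-alikes: they are no part of the job. What is shaped like the lock but orange or purple is not meant.

How it is judged:
By the outcome, as a careful person would: the job done as asked, in the order asked, and still so for the second after the job is handed in, while the arm keeps its last pose, push and grip.
It also fails if it takes over 72 s, if anything falls off the work surface, if the arm or the gripper's body presses on something with over 40 N, if the wrist force passes 120 N, or if a joint passes its speed limit or range.

## Working session

There is one attempt and no reset: what is moved stays moved. The work goes in short steps, Python scripts to look and compute and a tool call to move; the robot and the scene stay as the last step left them, time stands still between calls to the robot, and variables do not carry over. Pictures are saved under pics/ and viewed, and the job is handed in when it is done.

Besides the shell and the picture viewer there is one more tool, called after "Request:" as name(argument=value, ...), one argument or row to a line, values as JSON. jog_arm: Moves the arm, as the interface text tells. Its arguments: {"type":"object","properties":{"rows":{"type":"array","items":{"type":"number"}},"squeeze":{"type":"number"}},"required":["rows"]}

```bash
mkdir -p pics; ls
cat > h.py <<'E'
from workcell import ctrl
import numpy as np, cv2
def cap(n):
    return ctrl.capture(n)
def save(c,name): cv2.imwrite('pics/'+name,cv2.cvtColor(c['image'],cv2.COLOR_RGB2BGR))
def ray(c,u,v):
    K=np.array(c['mtx'],float);k=float(c['k1']);E=np.array(c['extrinsics'],float)
    d=np.array([(u-K[0,2])/K[0,0],(v-K[1,2])/K[1,1]])
    s=d.copy()
    for _ in range(30): s=d/(1+k*(s@s))
    R=E[:3,:3];t=E[:3,3]
    return -R.T@t, R.T@np.array([s[0],s[1],1.])
def plane(c,u,v,z):
    o,d=ray(c,u,v); return o+d*((z-o[2])/d[2])
def proj(c,p):
    K=np.array(c['mtx'],float);k=float(c['k1']);E=np.array(c['extrinsics'],float)
    q=E[:3,:3]@np.array(p,float)+E[:3,3]; s=q[:2]/q[2]; s=s*(1+k*(s@s))
    return np.array([K[0,0]*s[0]+K[0,2],K[1,1]*s[1]+K[1,2]])
E
python3 - <<'E'
from h import *
import pickle
for n in('top','side'):
    c=cap(n);save(c,n+'0.png');pickle.dump(c,open(n+'0.pkl','wb'));print(n,c['mtx'],c['k1'],c['extrinsics'])
print(ctrl.get_obs(),ctrl.grip_point_offset)
E
```

```text
pics
top [[444.20340327   0.         263.20469224]
 [  0.         444.20340327 192.7801054 ]
 [  0.           0.           1.        ]] 0.050561612466836096 [[ 1.17753835e-02 -9.99801908e-01 -1.60463686e-02 -4.84594249e+01]
 [-9.83972708e-01 -8.73044256e-03 -1.78105276e-01  5.25086187e+02]
 [ 1.77929903e-01  1.78864467e-02 -9.83880595e-01  1.13525580e+03]
 [ 0.00000000e+00  0.00000000e+00  0.00000000e+00  1.00000000e+00]]
side [[413.08954027   0.         257.59804782]
 [  0.         413.08954027 190.97191357]
 [  0.           0.           1.        ]] -0.09341240899939214 [[-9.12460554e-01 -4.08783975e-01 -1.76465128e-02  4.64143059e+02]
 [-2.35038534e-01  5.58964174e-01 -7.95182960e-01  2.15817363e+02]
 [ 3.34921820e-01 -7.21425473e-01 -6.06112746e-01  1.11658635e+03]
 [ 0.00000000e+00  0.00000000e+00  0.00000000e+00  1.00000000e+00]]
{'time_s': 0.1, 'joint_positions': array([-8.21101239e+01,  5.03543739e+00,  7.86139106e+01, -8.55728329e-04,
        9.64631454e+01, -5.90908893e+00]), 'qvel': array([-0.03613395,  0.01464737, -0.17682864, -0.08724669, -0.04204589,
        0.05556931]), 'joint_torque': array([ 2.15696295e-03, -3.41251624e+01, -3.03302336e+01,  7.20179407e-02,
        3.03737854e-02, -1.00689392e-04]), 'tool_pos': array([ 131.0895996 , -533.64993865,  204.4351104 ]), 'tcp_rot': array([-95.47592696,  89.8875034 ,  98.32294261]), 'ft_force': array([ 0.26483313,  0.10725293, -0.18472234]), 'ft_torque': array([-0.02133205, -0.02085355,  0.02711365]), 'gripper_width': 94.07863985005442} 18.8
```

View pics/top0.png

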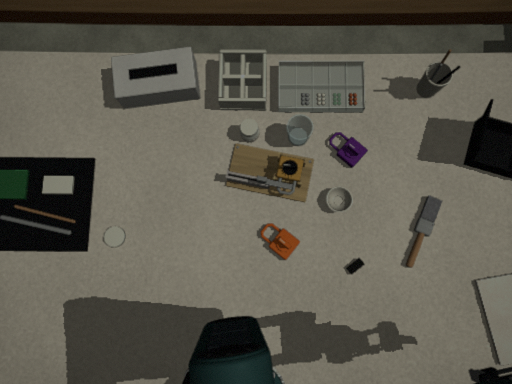

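View pics/side0.png

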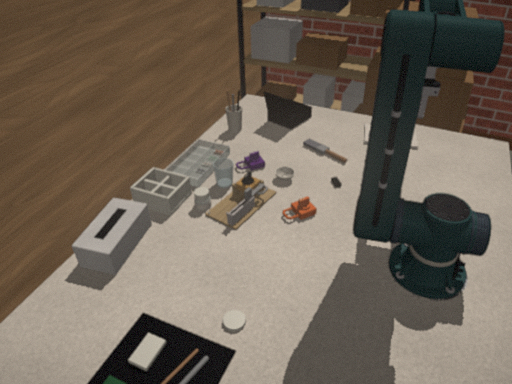

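The top view has three lock shapes: orange at (282,240), purple at (347,150), and brass in the wooden stand at (290,168). The brass one fits the description because it lies in the stand under the keeper. I'll confirm it in enlarged crops.

Run:
```python
from h import *
a=cv2.imread('pics/top0.png')[135:215,215:325]
cv2.imwrite('pics/top0c.png',cv2.resize(np.clip(a*1.6,0,255).astype('uint8'),None,fx=7,fy=7,interpolation=cv2.INTER_CUBIC))
b=cv2.imread('pics/side0.png')[150:240,190:300]
cv2.imwrite('pics/side0c.png',cv2.resize(np.clip(b*1.6,0,255).astype('uint8'),None,fx=6.5,fy=6.5,interpolation=cv2.INTER_CUBIC))
```

```text
(no output)
```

View pics/top0c.png

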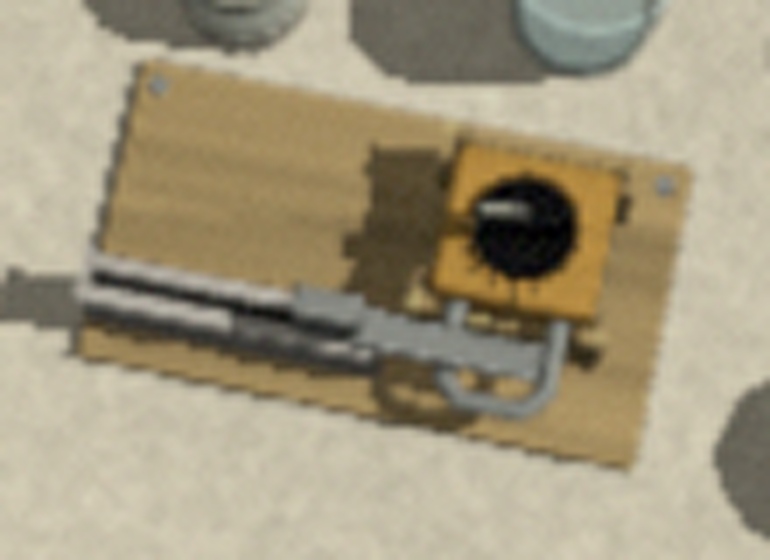

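View pics/side0c.png

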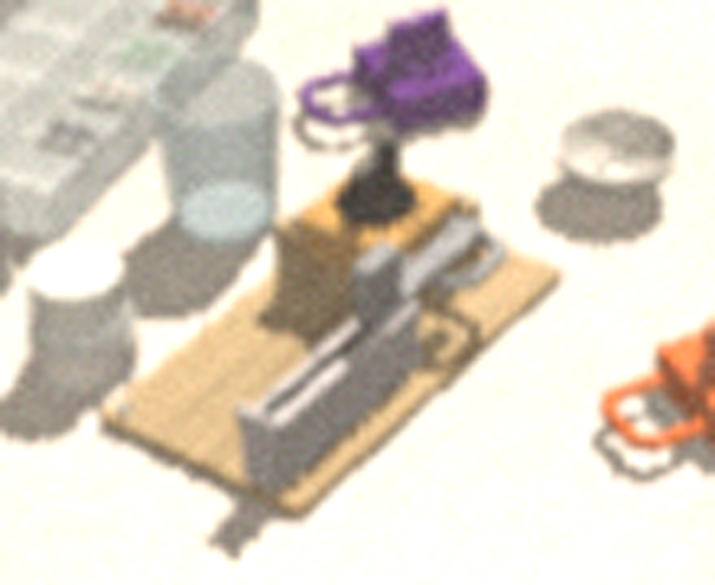

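```bash
cat > pose.py <<'E'
from h import *
import pickle
def full(p,f,o): return [(p[0]+.5)/f-.5+o[0],(p[1]+.5)/f-.5+o[1]]
def fit(L,W): # 2D rigid
    L=np.array(L,float);W=np.array(W,float)[:,:2];lc=L.mean(0);wc=W.mean(0)
    H=(L-lc).T@(W-wc);th=np.arctan2(H[0,1]-H[1,0],H[0,0]+H[1,1])
    R=np.array([[np.cos(th),-np.sin(th)],[np.sin(th),np.cos(th)]]);t=wc-R@lc
    return th,t,(L@R.T+t-W)
E
python3 - <<'E'
from pose import *
c=pickle.load(open('top0.pkl','rb'))
cor=[(145,60),(690,165),(632,468),(75,352)]
L=[(50,165),(50,-60),(-75,-60),(-75,165)]
W=[plane(c,*full(p,7,(215,135)),8) for p in cor]
th,t,r=fit(L,W);print(np.degrees(th),t,r)
s=pickle.load(open('side0.pkl','rb'))
# side corners: left (105,420), bottom(298,515), right (560,272)
W=[plane(s,*full(p,6.5,(190,150)),8) for p in [(105,418),(298,515),(562,272)]]
th2,t2,r2=fit([(50,165),(-75,165),(-75,-60)],W);print(np.degrees(th2),t2,r2)
# overlay check
R=lambda a:np.array([[np.cos(a),-np.sin(a)],[np.sin(a),np.cos(a)]])
def w(p,th,t): return np.r_[R(th)@np.array(p[:2])+t,p[2]]
for nm,cc in(('top',c),('side',s)):
    for p in [(0,0,85),(-50,0,52),(-67,0,43),(-67,0,43),(0,0,60.5)]: print(nm,p,proj(cc,w(p,th,t)),proj(cc,w(p,th2,t2)))
E
```

```text
-11.191943492618057 [ 594.21159485 -112.98257667] [[ 1.83210792  1.45793595]
 [-0.0739111  -1.47607392]
 [-0.55286638 -0.76587378]
 [-1.20533044  0.78401176]]
-10.911334458253009 [ 594.50971383 -113.29456312] [[ 2.85029664  1.2538935 ]
 [-1.70487361 -0.5092061 ]
 [-1.14542303 -0.74468739]]
top (0, 0, 85) [290.1804106  164.41184098] [290.30071245 164.30113719]
top (-50, 0, 52) [285.95331041 185.35886597] [286.16185123 185.26777168]
top (-67, 0, 43) [284.58244306 192.13723594] [284.82059593 192.05257234]
top (-67, 0, 43) [284.58244306 192.13723594] [284.82059593 192.05257234]
top (0, 0, 60.5) [289.77623814 166.63664906] [289.8940881  166.52813317]
side (0, 0, 85) [247.35698914 174.21688597] [247.31514307 174.14594707]
side (-50, 0, 52) [260.06163494 187.46483545] [260.05969955 187.35294904]
side (-67, 0, 43) [264.39135519 191.44238778] [264.4023708  191.31592326]
side (-67, 0, 43) [264.39135519 191.44238778] [264.4023708  191.31592326]
side (0, 0, 60.5) [247.59908193 180.31311115] [247.55762551 180.24146808]
```

```bash
cat > st.py <<'E'
from h import *
from scipy.spatial.transform import Rotation as Ro
TH=np.radians(-11.0);T=np.array([594.3,-113.1])
RS=np.array([[np.cos(TH),-np.sin(TH)],[np.sin(TH),np.cos(TH)]])
def w(x,y,z=0): return np.r_[RS@[x,y]+T,z]
def ins(p): return RS.T@(np.array(p[:2])-T)
def st():
    o=ctrl.get_obs();R=Ro.from_euler('xyz',o['tcp_rot'],degrees=True).as_matrix()
    j=np.degrees(np.arctan2(R[1,1],R[0,1]))
    print('t',round(o['time_s'],2),'tcp',o['tool_pos'].round(1),'stand',ins(o['tool_pos']).round(1),'jaw-stand',round((j+11+90)%180-90,2),'down',R[:,0].round(3),'F',o['ft_force'].round(1),'M',o['ft_torque'].round(2),'w',round(o['gripper_width'],1),'q',o['joint_positions'].round(0))
    return o
E
python3 - <<'E'
from st import *
from pose import *
st()
c=pickle.load(open('top0.pkl','rb'));s=pickle.load(open('side0.pkl','rb'))
for p in [(335,303),(300,290),(370,318)]: print('fin top',ins(plane(c,*full(p,7,(215,135)),80)))
print('bar end',ins(plane(c,*full((538,360),7,(215,135)),57)))
for p in [(380,255)]: print('fin side',ins(plane(s,*full(p,6.5,(190,150)),86)))
for p in [(525,225)]: print('dial',ins(plane(c,*full(p,7,(215,135)),60.5)))
for y in(45,50,55,60):print(y,(np.array(proj(c,w(-50,y,86)))-(215,135))*7,(np.array(proj(s,w(-50,y,86)))-(190,150))*6.5)
a=ins(plane(c,*full((482,208),7,(215,135)),85)); print('line tip',a)
E
```

```text
t 0.1 tcp [ 131.1 -533.6  204.4] stand [-374.5 -501.2] jaw-stand -65.2 down [-0.     0.002 -1.   ] F [ 0.3  0.1 -0.2] M [-0.02 -0.02  0.03] w 94.1 q [-82.   5.  79.  -0.  96.  -6.]
fin top [-48.41480671  63.88488758]
fin top [-46.16540724  77.64329758]
fin top [-51.40343676  49.99968852]
bar end [-49.93224786 -14.25078163]
fin side [-49.42030337  63.68136386]
dial [-0.42443722  0.58988916]
45 [380.92052123 310.63681483] [401.12317756 233.23496475]
50 [367.65338687 308.0000863 ] [395.03773343 238.39767748]
55 [354.39230035 305.3643638 ] [388.92192411 243.58626016]
60 [341.13718156 302.72963168] [382.77555256 248.80088157]
line tip [-3.25326015 17.35534218]
```

Request:
jog_arm(
  rows=[0.45,0.026,0.03,0,0.071,0.45,0.026,0.03,0,0.071,0.45,0.026,0.03,0,0.071,0.45,0.026,0.03,0,0.071,0.45,0.026,0.03,0,0.071,0.45,0.026,0.03,0,0.071,0.45,0.026,0.03,0,0.071,0.45,0.026,0.03,0,0.071,0.45,0.026,0.03,0,0.071,0.45,0.026,0.03,0,0.071],
  squeeze=20,
)

```text
time_s: 0.93
tool_pos: [391.6, -222.3, 196.4]
tcp_rot: [-87.2, 89.3, 148.2]
ft_force: [0.9, -0.1, 0.5]
gripper_width: 51.7
```

```bash
python3 -c "
from st import *
o=st();print(w(-50,64)[:2]-o['tool_pos'][:2])"
```

```text
t 0.93 tcp [ 391.6 -222.3  196.4] stand [-178.1 -145.9] jaw-stand -23.61 down [-0.01   0.006 -1.   ] F [ 0.9 -0.1  0.5] M [-0.01 -0.07 -0.06] w 51.7 q [-37.  -7.  92.  -0.  96.  -2.]
[165.82267681 181.56846404]
```

Request:
jog_arm(
  rows=[0.45,0.0235,0.026,0,0.059,0.45,0.0235,0.026,0,0.059,0.45,0.0235,0.026,0,0.059,0.45,0.0235,0.026,0,0.059,0.45,0.0235,0.026,0,0.059,0.45,0.0235,0.026,0,0.059,0.45,0.0235,0.026,0,0.059,0.45,0,0,-0.03,0,0.45,0,0,-0.03,0,0.45,0,0,-0.02,0],
)

```text
time_s: 1.77
tool_pos: [568.6, -19.2, 115.3]
tcp_rot: [-119.5, 89.8, 141.8]
ft_force: [-0.1, -0.1, 0.5]
gripper_width: 51.9
```

```bash
python3 -c "
from st import *
o=st();print(w(-50,64)[:2]-o['tool_pos'][:2])
c=cap('top');save(c,'t1.png');s=cap('side');save(s,'s1.png')
o=st()
a=c['image'][130:215,210:330];b=s['image'][140:240,190:300]
m=np.hstack([cv2.resize(a,(480,340),interpolation=2),cv2.resize(b,(310,340))])
cv2.imwrite('pics/m1.png',np.clip(m[:,:,::-1]*1.5,0,255))
"
```

```text
t 1.77 tcp [568.6 -19.2 115.3] stand [-43.2  87.3] jaw-stand 2.28 down [-0.003  0.003 -1.   ] F [-0.1 -0.1  0.5] M [-0.03 -0.03  0.  ] w 51.9 q [-8. 10. 84.  0. 87.  1.]
[-11.16308863 -21.56115064]
t 1.87 tcp [565.5 -19.5 112.4] stand [-46.1  86.4] jaw-stand 2.21 down [-0.012  0.004 -1.   ] F [ 0.3  0.6 -0.4] M [-0.03 -0.08  0.02] w 51.8 q [-8. 10. 84.  0. 87.  1.][ WARN:0@4.400] global loadsave.cpp:1063 imwrite_ Unsupported depth image for selected encoder is fallbacked to CV_8U.
```

View pics/m1.png

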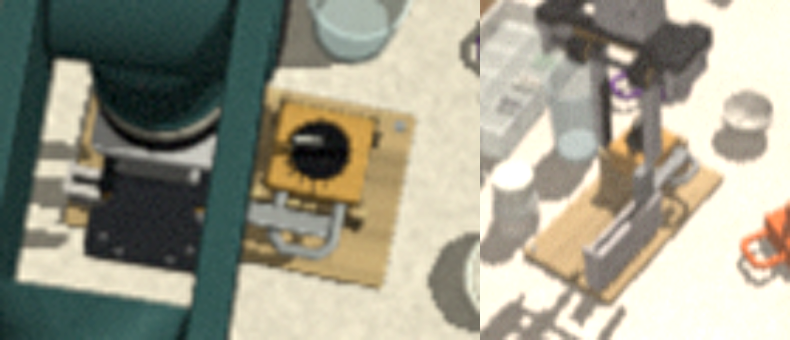

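The view shows the gripper above the track but past the fin on +y by about 22 mm, with nothing touched. I'll correct that.

Request:
jog_arm(
  rows=[0.45,-0.004,-0.011,0,-0.02,0.45,-0.004,-0.01,0,-0.02,0.45,0,0,0,0,0.45,0,0,0,0,0.45,0,0,0,0,0.45,0,0,0,0,0.45,0,0,0,0,0.45,0,0,0,0,0.45,0,0,0,0,0.45,0,0,0,0],
)

```text
time_s: 2.7
tool_pos: [559.9, -45.8, 121.4]
tcp_rot: [150.1, 89.9, 48.5]
ft_force: [-0.5, 0.9, 0.3]
gripper_width: 51.6
```

```bash
python3 -c "
from st import *
o=st();print(w(-50,64)[:2]-o['tool_pos'][:2])"
```

```text
t 2.7 tcp [559.9 -45.8 121.4] stand [-46.6  59.5] jaw-stand -0.56 down [ 0.001  0.001 -1.   ] F [-0.5  0.9  0.3] M [-0.03 -0.06 -0.03] w 51.6 q [-11.   8.  85.   0.  87.   1.]
[-2.47088179  5.07037847]
```

Request:
jog_arm(
  rows=[0.45,-0.001,0.002,0,0.005,0.45,-0.001,0.002,0,0.005,0.45,0,0,-0.01,0,0.45,0,0,-0.01,0,0.45,0,0,-0.01,0,0.45,0,0,-0.01,0,0.45,0,0,0,0,0.45,0,0,0,0,0.45,0,0,0,0,0.45,0,0,0,0],
)

```text
time_s: 3.53
tool_pos: [555.5, -40.2, 73.8]
tcp_rot: [-106.3, 89.7, 152.8]
ft_force: [0.4, 0.0, -0.4]
gripper_width: 51.6
```

```bash
python3 -c "
from st import *
o=st();print(w(-50,64)[:2]-o['tool_pos'][:2])"
```

```text
t 3.53 tcp [555.5 -40.2  73.8] stand [-51.9  64.1] jaw-stand 0.15 down [-0.005  0.003 -1.   ] F [ 0.4  0.  -0.4] M [-0.03 -0.06 -0.04] w 51.6 q [-10.  10.  88.   0.  82.   1.]
[ 1.88309616 -0.51259197]
```

Request:
jog_arm(
  rows=[0.45,0.0008,0,-0.005,0,0.45,0.0008,0,-0.005,0,0.45,0,0,0,0,0.7,0,0,0,0,0.8,0,0,0,0,0.9,0,0,0,0,1,0,0,0,0,1,0,0,0,0,1,0,0,0,0,1,0,0,0,0],
)

```text
time_s: 4.37
tool_pos: [557.5, -40.3, 64.9]
tcp_rot: [-109.0, 89.7, 150.1]
ft_force: [-4.9, 0.4, 2.1]
gripper_width: 11.9
```

```bash
python3 -c "
from st import *
o=st()"
```

```text
t 4.37 tcp [557.5 -40.3  64.9] stand [-50.1  64.4] jaw-stand 0.13 down [-0.004  0.002 -1.   ] F [-4.9  0.4  2.1] M [ 0.1   0.81 -0.07] w 11.9 q [-10.  10.  89.   0.  81.   1.]
```

Request:
jog_arm(
  rows=[1,0.0019,0.0098,0,0,1,0.0019,0.0098,0,0,1,0.0019,0.0098,0,0,1,0.0019,0.0098,0,0,1,0.0019,0.0098,0,0,1,0.001,0.005,0,0,1,0.001,0.005,0,0,1,0.001,0.005,0,0,1,0.001,0.005,0,0,1,0.001,0.005,0,0],
)

```text
time_s: 5.2
tool_pos: [571.5, 30.2, 64.9]
tcp_rot: [-10.2, 88.7, -111.1]
ft_force: [-3.7, -14.2, 1.6]
gripper_width: 12.0
```

```bash
python3 -c "
from st import *
o=st()"
```

```text
t 5.2 tcp [571.5  30.2  64.9] stand [-49.7 136.3] jaw-stand 0.03 down [-0.008 -0.022 -1.   ] F [ -3.7 -14.2   1.6] M [-2.5   0.61 -0.09] w 12.0 q [-2. 12. 87. -1. 82.  9.]
```

Request:
jog_arm(
  rows=[1,0.001,0.005,0,0,1,0.001,0.005,0,0,1,0.001,0.005,0,0,1,0,0,0,0,1,0,0,0,0,0.8,0,0,0,0,0.7,0,0,0,0,0.6,0,0,0,0,0.6,0,0,0,0,0.6,0,0,0.01,0],
)

```text
time_s: 6.03
tool_pos: [571.3, 33.6, 72.9]
tcp_rot: [-10.7, 87.1, -111.9]
ft_force: [-0.2, 0.4, 0.5]
gripper_width: 37.3
```

```bash
python3 -c "
from st import *
o=st()"
```

```text
t 6.03 tcp [571.3  33.6  72.9] stand [-50.6 139.6] jaw-stand -0.2 down [-0.019 -0.048 -0.999] F [-0.2  0.4  0.5] M [-0.04 -0.1   0.04] w 37.3 q [-1. 12. 86. -3. 83. 11.]
```

Request:
jog_arm(
  rows=[0.4,0,0,0.015,0,0.4,0,0,0.02,0,0.4,0,0,0.01,0,0.4,0.005,-0.02,0,0,0.4,0.006,-0.025,0,0,0.4,0.006,-0.025,0,0.05,0.4,0.005,-0.025,0,0.05,0.4,0,0,0,0.05,0.4,0,0,0,0,0.4,0,0,0,0],
)

```text
time_s: 6.87
tool_pos: [597.6, -63.2, 129.8]
tcp_rot: [4.1, 87.2, -88.0]
ft_force: [-0.2, -0.3, 0.4]
gripper_width: 56.3
```

```bash
python3 -c "
from st import *
o=st();print(w(0,0)[:2]-o['tool_pos'][:2])
c=cap('top');save(c,'t2.png');s=cap('side');save(s,'s2.png')
o=st()
a=c['image'][130:215,210:330];b=s['image'][140:240,190:300]
m=np.hstack([cv2.resize(a,(480,340),interpolation=2),cv2.resize(b,(310,340))])
cv2.imwrite('pics/m2.png',np.clip(m[:,:,::-1]*1.5,0,255).astype('uint8'))
for y in (130,135,140,145): print(y,proj(s,w(-50,y,86)),proj(c,w(-50,y,86)))
"
```

```text
t 6.87 tcp [597.6 -63.2 129.8] stand [-6.3 49.6] jaw-stand 8.98 down [ 0.002 -0.048 -0.999] F [-0.2 -0.3  0.4] M [-0.03 -0.04  0.02] w 56.3 q [-10.  13.  78.  -3.  88.  -8.]
[ -3.31735192 -49.91750149]
t 6.97 tcp [597.5 -62.4 129.7] stand [-6.5 50.4] jaw-stand 9.05 down [ 0.002 -0.048 -0.999] F [ 0.3 -0.4 -0.3] M [ 0.04 -0.15 -0.01] w 56.7 q [-10.  13.  79.  -3.  88.  -8.]
130 [235.13903678 199.94415204] [237.30682094 172.99124233]
135 [234.11913251 200.80973122] [235.42466686 172.61670968]
140 [233.09401263 201.67975681] [233.54318614 172.2422835 ]
145 [232.06364321 202.55425792] [231.66236784 171.86796165]
```

View pics/m2.png

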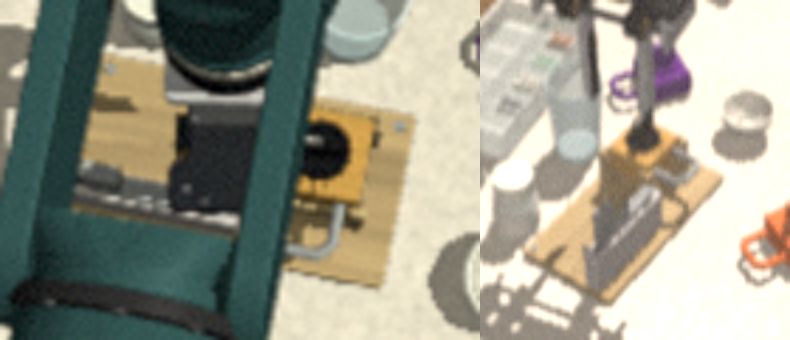

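```bash
python3 -c "
from st import *
b=cv2.imread('pics/s2.png')[150:240,200:290];a=cv2.imread('pics/t2.png')[135:215,205:285]
cv2.imwrite('pics/z2.png',np.hstack([cv2.resize(np.clip(x*1.5,0,255).astype('uint8'),(390,390),interpolation=2) for x in(b,a)]))
"
```

```text
(no output)
```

View pics/z2.png

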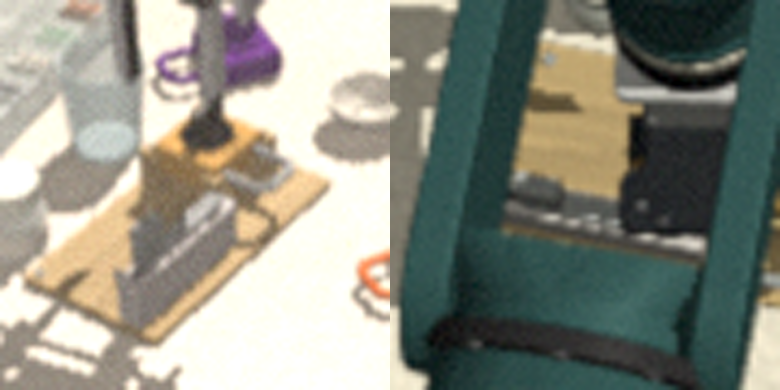

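Request:
jog_arm(
  rows=[0.45,-0.001,-0.015,0,0.006,0.45,-0.001,-0.015,0,0.006,0.45,-0.001,-0.013,0,0.006,0.45,0,0,-0.01,0,0.45,0,0,-0.01,0,0.45,0,0,-0.01,0,0.45,0,0,0,0,0.45,0,0,0,0,0.45,0,0,0,0,0.45,0,0,0,0],
)

```text
time_s: 7.8
tool_pos: [593.1, -96.7, 94.5]
tcp_rot: [-1.0, 87.5, -91.5]
ft_force: [-0.5, 0.8, 0.2]
gripper_width: 51.5
```

```bash
python3 -c "
from st import *
o=st();print(w(0,0)[:2]-o['tool_pos'][:2])"
```

```text
t 7.8 tcp [593.1 -96.7  94.5] stand [-4.3 15.8] jaw-stand 10.52 down [-0.001 -0.043 -0.999] F [-0.5  0.8  0.2] M [-0.01 -0.13 -0.01] w 51.5 q [-13.  14.  81.  -2.  85. -13.]
[  1.20728372 -16.37221991]
```

Request:
jog_arm(
  rows=[0.45,0.0004,-0.006,0,0,0.45,0.0004,-0.006,0,0,0.45,0.0004,-0.005,0,0,0.45,0,0,0,0,0.45,0,0,0,0,0.45,0,0,-0.006,0,0.45,0,0,-0.006,0,0.45,0,0,0,0,0.45,0,0,0,0,0.45,0,0,0,0],
)

```text
time_s: 8.63
tool_pos: [595.3, -115.9, 82.7]
tcp_rot: [2.7, 87.5, -87.8]
ft_force: [0.9, -0.2, -0.3]
gripper_width: 51.4
```

```bash
python3 -c "
from st import *
o=st();print(w(0,0)[:2]-o['tool_pos'][:2])
c=cap('top');s=cap('side')
a=c['image'][140:190,260:320];b=s['image'][150:210,215:280]
m=np.hstack([cv2.resize(a,(400,340),interpolation=2),cv2.resize(b,(370,340),interpolation=2)])
cv2.imwrite('pics/m3.png',np.clip(m[:,:,::-1]*1.5,0,255).astype('uint8'))
"
```

```text
t 8.63 tcp [ 595.3 -115.9   82.7] stand [ 1.6 -2.6] jaw-stand 10.49 down [ 0.002 -0.044 -0.999] F [ 0.9 -0.2 -0.3] M [-0.01 -0.09  0.02] w 51.4 q [-15.  15.  81.  -2.  83. -14.]
[-1.04360691  2.80247754]
```

View pics/m3.png

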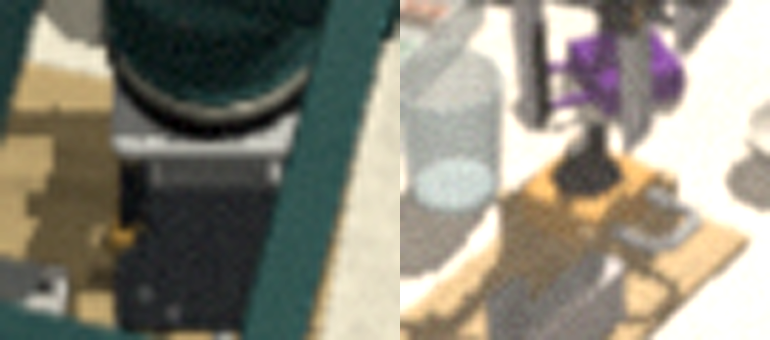

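The fingers straddle the dial's black bar in the side view (bar at about (595,140), fingers at 530 and 635). Next I lower and close.

Request:
jog_arm(
  rows=[0.45,-0.0008,0.0018,-0.004,-0.005,0.45,0,0,-0.006,-0.004,0.45,0,0,-0.006,0,0.45,0,0,0,0,0.45,0,0,0,0,0.7,0,0,0,0,0.8,0,0,0,0,0.9,0,0,0,0,1,0,0,0,0,1,0,0,0,0],
  squeeze=20,
)

```text
time_s: 9.57
tool_pos: [594.9, -113.6, 65.6]
tcp_rot: [4.1, 87.5, -86.9]
ft_force: [0.5, -0.5, 0.1]
gripper_width: 21.9
```

```bash
python3 -c "
from st import *
o=st();print(w(0,0)[:2]-o['tool_pos'][:2])"
```

```text
t 9.57 tcp [ 594.9 -113.6   65.6] stand [ 0.7 -0.4] jaw-stand 9.95 down [ 0.002 -0.044 -0.999] F [ 0.5 -0.5  0.1] M [ 0.01 -0.06  0.02] w 21.9 q [-15.  15.  83.  -2.  81. -13.]
[-0.58456385  0.50787197]
```

Request:
jog_arm(
  rows=[1,0,0,0,0,1,0,0,0,0,1,0,0,0,0,1,0,0,0,0,1,0,0,0,0.06,1,0,0,0,0.06,1,0,0,0,0.06,1,0,0,0,0.06,1,0,0,0,0.06,1,0,0,0,0.06],
)

```text
time_s: 10.4
tool_pos: [595.5, -113.5, 65.9]
tcp_rot: [5.8, 87.4, -63.8]
ft_force: [-0.1, -0.8, -0.5]
gripper_width: 11.0
```

```bash
python3 -c "
from st import *
o=st();print(w(0,0)[:2]-o['tool_pos'][:2])"
```

```text
t 10.4 tcp [ 595.5 -113.5   65.9] stand [ 1.2 -0.2] jaw-stand 31.47 down [ 0.02  -0.04  -0.999] F [-0.1 -0.8 -0.5] M [-0.01 -0.11 -0.01] w 11.0 q [-15.  15.  83.  -2.  80. -35.]
[-1.15860224  0.38609006]
```

Request:
jog_arm(
  rows=[1,0,0,0,0.09,1,0,0,0,0.09,1,0,0,0,0.09,1,0,0,0,0.09,1,0,0,0,0.09,1,0,0,0,0.09,1,0,0,0,0.09,1,0,0,0,0.06,1,0,0,0,0.04,1,0,0,0,0],
)

```text
time_s: 11.23
tool_pos: [596.5, -112.3, 65.9]
tcp_rot: [9.5, 87.4, -16.0]
ft_force: [0.7, -0.3, -0.1]
gripper_width: 10.6
```

```bash
python3 -c "
from st import *
o=st();print(w(0,0)[:2]-o['tool_pos'][:2])"
```

```text
t 11.23 tcp [ 596.5 -112.3   65.9] stand [2.  1.3] jaw-stand 75.54 down [ 0.044 -0.013 -0.999] F [ 0.7 -0.3 -0.1] M [ 0.05 -0.06  0.02] w 10.6 q [-16.  14.  84.   0.  79. -81.]
[-2.24967515 -0.84387132]
```

Request:
jog_arm(
  rows=[1,0,0,0,0.06,1,0,0,0,0.06,1,0,0,0,0.06,1,0,0,0,0.05,1,0,0,0,0.02,1,0,0,0,0,1,0,0,0,0,1,0,0,0,0,1,0,0,0,0,1,0,0,0,0],
)

```text
time_s: 12.07
tool_pos: [597.0, -112.2, 65.9]
tcp_rot: [9.0, 87.3, -2.0]
ft_force: [1.7, 0.1, 0.1]
gripper_width: 10.7
```

```bash
python3 -c "
from st import *
o=st();print(w(0,0)[:2]-o['tool_pos'][:2])"
```

```text
t 12.07 tcp [ 597.  -112.2   65.9] stand [2.5 1.5] jaw-stand 89.94 down [ 0.047 -0.002 -0.999] F [1.7 0.1 0.1] M [-0.03 -0.09  0.01] w 10.7 q [-16.  14.  84.   1.  79. -95.]
[-2.73856771 -0.94637896]
```

Request:
jog_arm(
  rows=[0.8,0,0,0,0,0.7,0,0,0,0,0.6,0,0,0,0,0.6,0,0,0,0,0.6,0,0,0.015,0,0.6,0,0,0.025,0,0.6,0,0,0.015,-0.06,0.6,-0.02,0,0,-0.12,0.6,-0.03,0.003,0,-0.12,0.6,-0.02,0.002,0,-0.12],
)

```text
time_s: 12.9
tool_pos: [527.2, -107.3, 122.2]
tcp_rot: [13.5, 87.3, -22.6]
ft_force: [0.4, 0.6, 0.1]
gripper_width: 37.6
```

```bash
python3 -c "
from st import *
o=st();print(w(-67,0)[:2]-o['tool_pos'][:2])
c=cap('top');s=cap('side')
st()
a=c['image'][140:200,250:320];b=s['image'][150:210,215:285]
m=np.hstack([cv2.resize(a,(390,340),interpolation=2),cv2.resize(b,(390,340),interpolation=2)])
cv2.imwrite('pics/m4.png',np.clip(m[:,:,::-1]*1.5,0,255).astype('uint8'))
"
```

```text
t 12.9 tcp [ 527.2 -107.3  122.2] stand [-67.   -7.1] jaw-stand 64.9 down [ 0.043 -0.018 -0.999] F [0.4 0.6 0.1] M [ 0.06 -0.14  0.  ] w 37.6 q [-17.   3.  90.  -0.  84. -71.]
[1.36133863 6.95623738]
t 13.0 tcp [ 526.4 -106.9  122. ] stand [-67.9  -6.8] jaw-stand 65.2 down [ 0.043 -0.018 -0.999] F [ 0.1  0.2 -0.1] M [ 0.07 -0.09 -0.04] w 37.4 q [-17.   3.  90.  -0.  84. -72.]
```

View pics/m4.png

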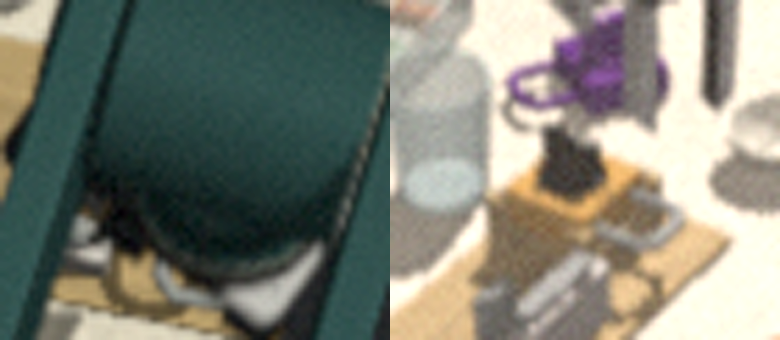

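Request:
jog_arm(
  rows=[0.7,0,0.002,0,-0.12,0.7,0,0.002,0,-0.12,0.7,0,0.002,0,-0.12,0.7,0,0,0,-0.12,0.7,0,0,0,-0.12,0.7,0,0,0,-0.12,0.7,0,0,0,-0.12,0.7,0,0,0,-0.12,0.7,0,0,0,-0.1,0.7,0,0,0,-0.04],
)

```text
time_s: 13.83
tool_pos: [534.8, -101.6, 122.7]
tcp_rot: [19.6, 87.1, -80.8]
ft_force: [-0.2, -1.0, 0.1]
gripper_width: 28.1
```

```bash
python3 -c "
from st import *
o=st();print(w(-67,-.5)[:2]-o['tool_pos'][:2])"
```

```text
t 13.83 tcp [ 534.8 -101.6  122.7] stand [-60.6  -0.1] jaw-stand 0.57 down [ 0.008 -0.051 -0.999] F [-0.2 -1.   0.1] M [-0.01 -0.08 -0.  ] w 28.1 q [-15.   5.  88.  -3.  86.  -4.]
[-6.38023763  0.8126856 ]
```

Request:
jog_arm(
  rows=[0.7,-0.003,0.0005,0,-0.01,0.7,-0.003,0,0,0,0.7,0,0,-0.015,0,0.7,0,0,-0.015,0,0.7,0,0,-0.015,0,0.7,0,0,0,0,0.7,0,0,0,0,0.7,0,0,0,0,0.7,0,0,0,0,0.7,0,0,0,0],
)

```text
time_s: 14.67
tool_pos: [533.0, -102.0, 79.2]
tcp_rot: [26.3, 86.9, -73.8]
ft_force: [-0.8, 0.3, 0.7]
gripper_width: 28.2
```

```bash
python3 -c "
from st import *
o=st();print(w(-67,-.5)[:2]-o['tool_pos'][:2])
c=cap('top');s=cap('side')
a=c['image'][140:200,250:320];b=s['image'][150:210,225:295]
m=np.hstack([cv2.resize(a,(390,340),interpolation=2),cv2.resize(b,(390,340),interpolation=2)])
cv2.imwrite('pics/m5.png',np.clip(m[:,:,::-1]*1.5,0,255).astype('uint8'))
"
```

```text
t 14.67 tcp [ 533.  -102.    79.2] stand [-62.3  -0.8] jaw-stand 0.96 down [ 0.015 -0.052 -0.999] F [-0.8  0.3  0.7] M [-0.03 -0.09 -0.02] w 28.2 q [-15.   6.  92.  -3.  80.  -5.]
[-4.52875154  1.16741738]
```

View pics/m5.png

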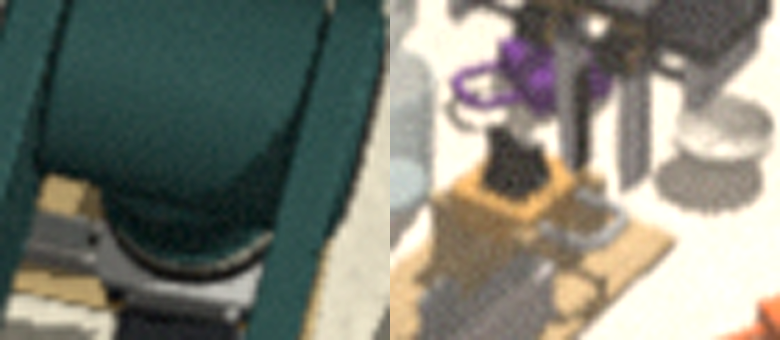

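Request:
jog_arm(
  rows=[0.7,-0.0025,0.001,0,-0.01,0.7,-0.0025,0,0,-0.01,0.7,0,0,0,0,0.7,0,0,0,0,0.7,0,0,-0.006,0,0.7,0,0,-0.006,0,0.7,0,0,-0.006,0,0.7,0,0,0,0,0.7,0,0,0,0,0.7,0,0,0,0],
)

```text
time_s: 15.6
tool_pos: [527.5, -100.9, 59.9]
tcp_rot: [27.4, 86.9, -74.0]
ft_force: [0.2, -0.3, -0.5]
gripper_width: 28.1
```

```bash
python3 -c "
from st import *
o=st();print(w(-67,-.5)[:2]-o['tool_pos'][:2])"
```

```text
t 15.6 tcp [ 527.5 -100.9   59.9] stand [-67.9  -0.7] jaw-stand -0.3 down [ 0.015 -0.052 -0.999] F [ 0.2 -0.3 -0.5] M [-0.05 -0.06  0.05] w 28.1 q [-15.   7.  94.  -3.  78.  -3.]
[0.90925786 0.07037044]
```

Aligned to within 1 mm. Next I go down around the bow and close on it.

Request:
jog_arm(
  rows=[0.7,0.0008,0,-0.006,0,0.7,0,0,-0.006,0,0.7,0,0,-0.006,0,0.7,0,0,-0.004,0,0.7,0,0,0,0,0.7,0,0,0,0,0.8,0,0,0,0,0.9,0,0,0,0,1,0,0,0,0,1,0,0,0,0],
  squeeze=25,
)

```text
time_s: 16.43
tool_pos: [528.7, -100.8, 35.4]
tcp_rot: [27.7, 86.9, -73.7]
ft_force: [1.0, -0.2, -1.3]
gripper_width: 7.1
```

```bash
python3 -c "
from st import *
o=st();print(w(-67,-.5)[:2]-o['tool_pos'][:2])"
```

```text
t 16.43 tcp [ 528.7 -100.8   35.4] stand [-66.8  -0.4] jaw-stand -0.29 down [ 0.015 -0.052 -0.999] F [ 1.  -0.2 -1.3] M [ 0.05 -0.2   0.08] w 7.1 q [-15.   8.  95.  -3.  75.  -3.]
[-0.23253036 -0.01576268]
```

Request:
jog_arm(
  rows=[1,0,0,0,0,1,-0.003,0.0006,0,0,1,-0.003,0.0006,0,0,1,-0.003,0.0006,0,0,1,-0.003,0.0006,0,0,1,-0.003,0.0006,0,0,1,-0.003,0.0006,0,0,1,-0.003,0.0006,0,0,1,-0.003,0.0006,0,0,1,0,0,0,0],
)

```text
time_s: 17.27
tool_pos: [511.6, -96.6, 37.5]
tcp_rot: [46.5, 86.1, -54.8]
ft_force: [1.0, 1.4, -2.1]
gripper_width: 7.0
```

```bash
python3 -c "
from st import *
o=st()"
```

```text
t 17.27 tcp [511.6 -96.6  37.5] stand [-84.4   0.4] jaw-stand -0.27 down [ 0.039 -0.055 -0.998] F [ 1.   1.4 -2.1] M [ 0.13 -0.01 -0.03] w 7.0 q [-15.   5.  98.  -3.  74.  -3.]
```

Request:
jog_arm(
  rows=[1,-0.004,0.0008,0,0,1,-0.004,0.0008,0,0,1,-0.003,0.0006,0,0,1,-0.003,0.0006,0,0,1,-0.003,0.0006,0,0,1,-0.003,0.0006,0,0,1,-0.003,0.0006,0,0,1,-0.003,0.0006,0,0,1,-0.003,0.0006,0,0,1,-0.003,0.0006,0,0],
)

```text
time_s: 18.1
tool_pos: [513.0, -97.2, 46.1]
tcp_rot: [71.9, 81.7, -29.5]
ft_force: [12.5, -1.7, -7.9]
gripper_width: 6.9
```

```bash
python3 -c "
from st import *
o=st();s=cap('side')
b=s['image'][150:210,225:295]
cv2.imwrite('pics/m6.png',np.clip(cv2.resize(b,(700,600),interpolation=2)[:,:,::-1]*1.5,0,255).astype('uint8'))
"
```

```text
t 18.1 tcp [513.  -97.2  46.1] stand [-82.9   0.1] jaw-stand -0.21 down [ 0.126 -0.072 -0.989] F [12.5 -1.7 -7.9] M [-0.24 -2.02  0.09] w 6.9 q [-16.   1. 102.  -2.  69.  -4.]
```

View pics/m6.png

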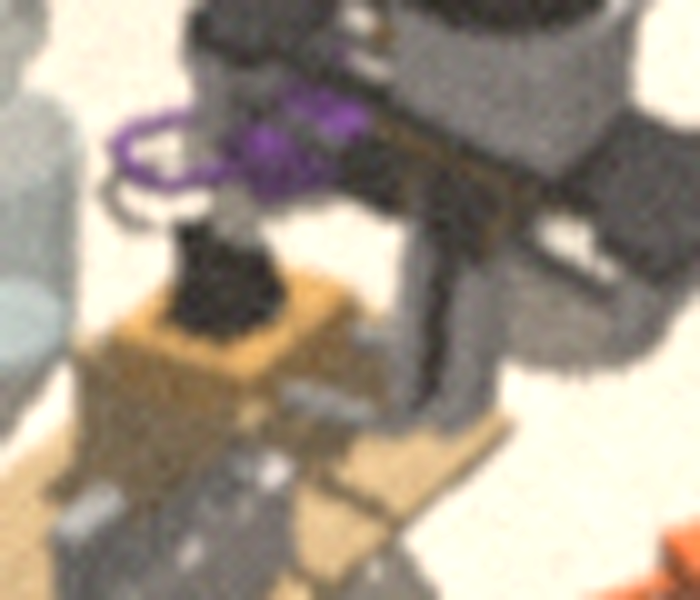

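Pulling further moved nothing and the force rose to 12.5 N, so the shackle is at its stop. The blocked pull has left the tool tilted about 7°. After releasing, I'll straighten it by pressing the fingertips gently against the fixed aluminium track.

Request:
jog_arm(
  rows=[0.8,0,0,0,0,0.75,0,0,0,0,0.7,0,0,0,0,0.7,0,0,0,0,0.7,0,0,0.01,0,0.7,0,0,0.02,0,0.7,0,0,0.02,0,0.7,0,0,0.01,0,0.7,0,0,0,0,0.7,0,0,0,0],
)

```text
time_s: 18.98
tool_pos: [506.3, -96.5, 110.0]
tcp_rot: [69.8, 82.2, -31.6]
ft_force: [0.5, -0.1, 0.7]
gripper_width: 28.2
```

```bash
python3 -c "
from st import *
o=st();s=cap('side');print(w(-95,85)[:2]-o['tool_pos'][:2])
b=s['image'][150:210,225:295]
cv2.imwrite('pics/m7.png',np.clip(cv2.resize(b,(700,600),interpolation=2)[:,:,::-1]*1.5,0,255).astype('uint8'))
print(proj(s,w(-67,0,43)),proj(s,w(-83,0,43)))
"
```

```text
t 18.98 tcp [506.3 -96.5 110. ] stand [-89.5  -0.5] jaw-stand -0.22 down [ 0.115 -0.071 -0.991] F [ 0.5 -0.1  0.7] M [ 0.03 -0.01 -0.03] w 28.2 q [-16.  -3.  98.  -2.  78.  -4.]
[10.96161554 84.97753647]
[264.41988051 191.3808312 ] [268.51360185 193.05649867]
```

View pics/m7.png

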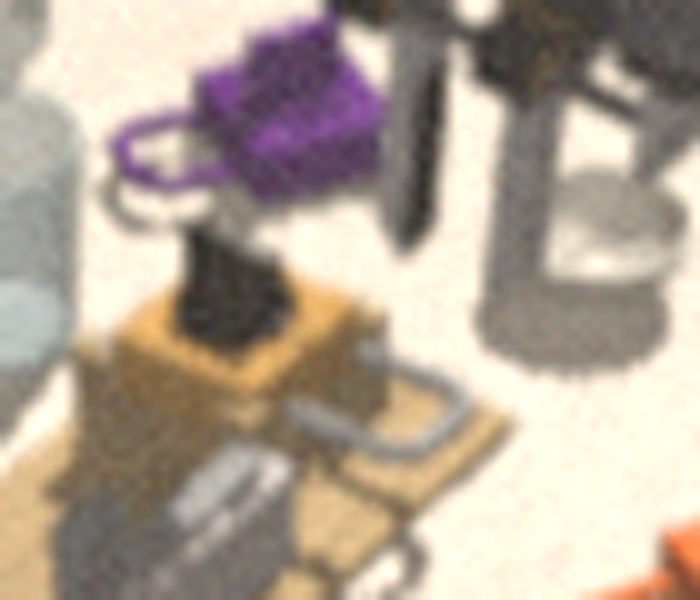

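Bow now at crop (430,430), i.e. (268,193), which matches the open position. Next I move beside the track, jaws shut.

Request:
jog_arm(
  rows=[1,0.002,0.02,0,0,1,0.002,0.02,0,0,1,0.002,0.02,0,0,1,0.001,0.018,0,0,1,0,0,-0.012,0,1,0,0,-0.015,0,1,0,0,-0.015,0,1,0,0,-0.012,0,1,0,0,0,0,1,0,0,0,0],
)

```text
time_s: 19.87
tool_pos: [506.5, -14.1, 43.3]
tcp_rot: [66.2, 83.1, -35.2]
ft_force: [0.9, -0.1, 0.4]
gripper_width: 0.2
```

```bash
python3 -c "
from st import *
o=st()"
```

```text
t 19.87 tcp [506.5 -14.1  43.3] stand [-105.1   80.5] jaw-stand -0.25 down [ 0.098 -0.069 -0.993] F [ 0.9 -0.1  0.4] M [-0.03 -0.03  0.  ] w 0.2 q [ -6.   1. 102.  -4.  71.   7.]
```

Request:
jog_arm(
  rows=[1,0.005,-0.001,-0.008,0,1,0.009,-0.0018,-0.006,0,1,0.009,-0.0018,0,0,1,0.006,-0.0012,0,0,1,0.004,-0.0008,0,0,1,0.004,-0.0008,0,0,1,0.004,-0.0008,0,0,1,0.004,-0.0008,0,0,1,0.004,-0.0008,0,0,1,0.004,-0.0008,0,0],
)

```text
time_s: 20.7
tool_pos: [539.3, -20.9, 29.1]
tcp_rot: [44.4, 85.9, -57.1]
ft_force: [-11.6, 2.7, 7.9]
gripper_width: 0.4
```

```bash
python3 -c "
from st import *
o=st()"
```

```text
t 20.7 tcp [539.3 -20.9  29.1] stand [-71.6  80. ] jaw-stand -0.41 down [ 0.038 -0.059 -0.997] F [-11.6   2.7   7.9] M [ 0.3   2.09 -0.09] w 0.4 q [-6.  8. 96. -3. 73.  6.]
```

Request:
jog_arm(
  rows=[1,0.004,-0.0008,0,0,1,0.004,-0.0008,0,0,1,0.004,-0.0008,0,0,1,0.004,-0.0008,0,0,1,0,0,0,0,1,0,0,0,0,1,-0.004,0.0008,0,0,1,-0.008,0.0016,0,0,1,-0.004,0.0008,0,0,1,0,0,0,0],
)

```text
time_s: 21.53
tool_pos: [523.5, -17.8, 31.6]
tcp_rot: [10.2, 87.0, -91.3]
ft_force: [0.4, 0.9, -0.3]
gripper_width: 0.5
```

```bash
python3 -c "
from st import *
o=st()"
```

```text
t 21.53 tcp [523.5 -17.8  31.6] stand [-87.7  80.1] jaw-stand -0.5 down [-0.001 -0.053 -0.999] F [ 0.4  0.9 -0.3] M [-0.05 -0.11  0.03] w 0.5 q [-6.  8. 96. -3. 76.  6.]
```

Request:
jog_arm(
  rows=[1,0,0,0.03,0,0.8,0,0,0.035,0,0.6,0,0,0.035,0.08,0.4,0.01,-0.013,0,0.12,0.1,0.012,-0.017,0,0.12,0.1,0.012,-0.017,0,0.12,0.1,0.012,-0.017,0,0.12,0.1,0.012,-0.017,0,0.12,0.1,0.006,-0.008,0,0.12,0.1,0,0,0,0.12],
)

```text
time_s: 22.37
tool_pos: [588.5, -109.6, 139.3]
tcp_rot: [12.0, 86.3, -34.8]
ft_force: [0.0, 0.2, 0.5]
gripper_width: 57.2
```

```bash
python3 -c "
from st import *
o=st();print(w(0,0)[:2]-o['tool_pos'][:2])"
```

```text
t 22.37 tcp [ 588.5 -109.6  139.3] stand [-6.4  2.3] jaw-stand 54.21 down [ 0.053 -0.037 -0.998] F [0.  0.2 0.5] M [ 0.02 -0.04 -0.01] w 57.2 q [-15.  10.  81.  -1.  86. -58.]
[ 5.84576184 -3.49556246]
```

Request:
jog_arm(
  rows=[0.1,0.001,-0.0005,0,0.11,0.1,0.001,-0.0005,0,0.11,0.1,0.001,-0.0005,0,0.11,0.1,0.001,0,0,0.11,0.1,0,0,0,0.1,0.1,0,0,0,0.04,0.1,0,0,0,0,0.1,0,0,0,0,0.1,0,0,0,0,0.1,0,0,0,0],
)

```text
time_s: 23.2
tool_pos: [592.9, -113.7, 139.7]
tcp_rot: [10.9, 86.0, -1.1]
ft_force: [0.6, -0.1, -0.2]
gripper_width: 84.8
```

```bash
python3 -c "
from st import *
o=st();print(w(0,0)[:2]-o['tool_pos'][:2])"
```

```text
t 23.2 tcp [ 592.9 -113.7  139.7] stand [-1.3 -0.9] jaw-stand 89.01 down [ 0.069 -0.001 -0.998] F [ 0.6 -0.1 -0.2] M [ 0.03 -0.08 -0.02] w 84.8 q [-17.  10.  80.   1.  86. -95.]
[1.40228254 0.61911586]
```

Request:
jog_arm(
  rows=[0.1,0.001,0.0006,-0.01,0.008,0.1,0,0,-0.015,0.008,0.1,0,0,-0.015,0,0.1,0,0,-0.01,0,0.1,0,0,0,0,0.1,0,0,0,0,0.1,0,0,0,0,0.1,0,0,0,0,0.1,0,0,0,0,0.1,0,0,0,0],
)

```text
time_s: 24.03
tool_pos: [595.0, -112.5, 87.6]
tcp_rot: [10.3, 85.8, -0.7]
ft_force: [0.6, 0.2, -0.0]
gripper_width: 84.7
```

```bash
python3 -c "
from st import *
o=st();print(w(0,0)[:2]-o['tool_pos'][:2])
s=cap('side')
b=s['image'][140:215,210:295]
cv2.imwrite('pics/m8.png',np.clip(cv2.resize(b,(680,600),interpolation=2)[:,:,::-1]*1.5,0,255).astype('uint8'))"
```

```text
t 24.03 tcp [ 595.  -112.5   87.6] stand [0.6 0.8] jaw-stand 89.99 down [ 0.073 -0.001 -0.997] F [ 0.6  0.2 -0. ] M [-0.02 -0.14  0.02] w 84.7 q [-17.  12.  84.   1.  80. -96.]
[-0.71523371 -0.64795233]
```

View pics/m8.png

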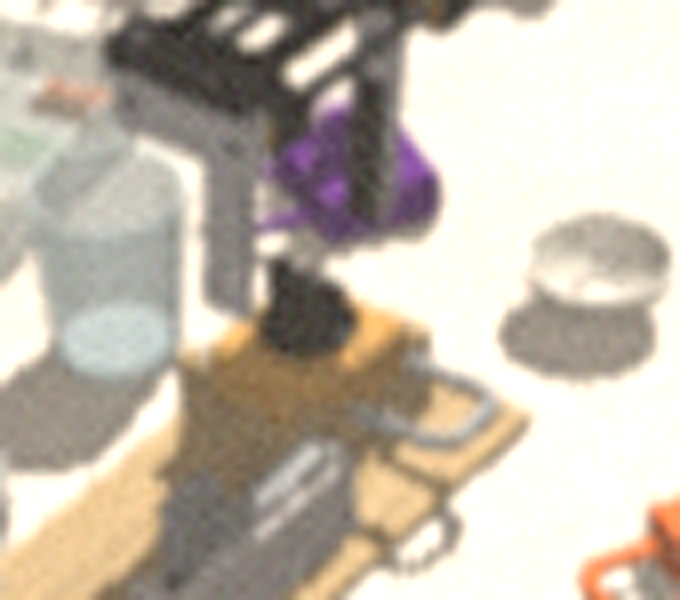

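Fingers are either side of the body (columns 230 and 375) with the shackle still out (bow at (460,420)). Next I lower around the sides.

Request:
jog_arm(
  rows=[0.1,-0.0007,-0.0006,-0.01,0,0.1,0,0,-0.013,0,0.1,0,0,-0.013,0,0.1,0,0,-0.013,0,0.1,0,0,-0.01,0,0.1,0,0,0,0,0.1,0,0,0,0,0.1,0,0,0,0,0.1,0,0,0,0,0.1,0,0,0,0],
)

```text
time_s: 24.92
tool_pos: [596.0, -114.1, 27.8]
tcp_rot: [8.7, 85.4, -2.3]
ft_force: [-0.1, -0.4, 0.5]
gripper_width: 84.9
```

```bash
python3 -c "
from st import *
o=st()"
```

```text
t 24.92 tcp [ 596.  -114.1   27.8] stand [ 1.9 -0.6] jaw-stand 89.98 down [ 0.079 -0.003 -0.997] F [-0.1 -0.4  0.5] M [ 0.01 -0.16 -0.03] w 84.9 q [-17.  14.  89.   1.  73. -96.]
```

Request:
jog_arm(
  rows=[0.1,-0.001,0.0003,-0.004,0,0.1,0,0,0,0,0.2,0,0,0,0,0.3,0,0,0,0,0.4,0,0,0,0,0.5,0,0,0,0,0.6,0,0,0,0,0.7,0,0,0,0,0.8,0,0,0,0,1,0,0,0,0],
  squeeze=35,
)

```text
time_s: 25.75
tool_pos: [596.7, -113.2, 26.0]
tcp_rot: [8.9, 85.2, -2.1]
ft_force: [-0.5, 0.6, 0.3]
gripper_width: 64.2
```

```bash
python3 -c "
from st import *
o=st()"
```

```text
t 25.75 tcp [ 596.7 -113.2   26. ] stand [2.4 0.3] jaw-stand 89.99 down [ 0.084 -0.003 -0.996] F [-0.5  0.6  0.3] M [ 0.12 -0.11  0.03] w 64.2 q [-17.  14.  89.   1.  72. -96.]
```

Request:
jog_arm(
  rows=[1,0,0,0,0,1,0,0,0,0,1,0,0,0.005,0,1,0,0,0.008,0,1,0,0,0.01,0,1,0,0,0.012,0,1,0,0,0.012,0,1,0,0,0.01,0,1,0,0,0.005,0,1,0,0,0,0],
)

```text
time_s: 26.58
tool_pos: [594.1, -113.6, 91.9]
tcp_rot: [8.6, 85.5, -2.4]
ft_force: [-0.0, -0.8, -2.1]
gripper_width: 63.9
```

```bash
python3 -c "
from st import *
o=st()
s=cap('side')
b=s['image'][120:225,200:300]
cv2.imwrite('pics/m9.png',np.clip(cv2.resize(b,(570,600),interpolation=2)[:,:,::-1]*1.5,0,255).astype('uint8'))"
```

```text
t 26.58 tcp [ 594.1 -113.6   91.9] stand [-0.1 -0.5] jaw-stand 89.97 down [ 0.078 -0.003 -0.997] F [-0.  -0.8 -2.1] M [ 0.01 -0.17 -0.03] w 63.9 q [-17.  11.  85.   1.  80. -96.]
```

View pics/m9.png

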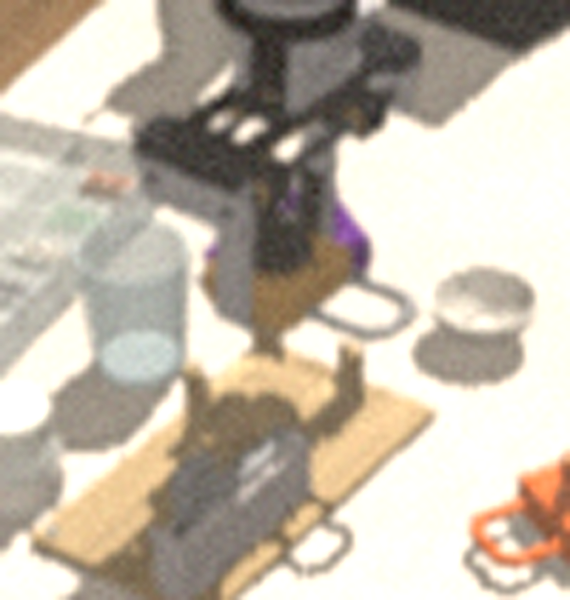

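The open lock is out of the stand with the shackle out at (360,305). I keep lifting.

Request:
jog_arm(
  rows=[1,0,0,0.008,0,1,0,0,0.015,0,1,0,0,0.02,0,1,0,0,0.02,0,1,0,0,0.02,0,1,0,0,0.02,0,1,0,0,0.012,0,1,0,0,0.006,0,1,0,0,0,0,1,0,0,0,0],
)

```text
time_s: 27.47
tool_pos: [587.3, -111.9, 213.4]
tcp_rot: [12.0, 86.5, 0.9]
ft_force: [0.1, -0.1, -3.9]
gripper_width: 63.4
```

Request:
jog_arm(
  rows=[1,0,0,0,0,1,0,0,0,0,1,0,0,0,0,1,0,0,0,0,1,0,0,0,0,1,0,0,0,0,1,0,0,0,0,1,0,0,0,0,1,0,0,0,0,1,0,0,0,0],
)

```text
time_s: 28.3
tool_pos: [584.6, -111.1, 206.2]
tcp_rot: [16.2, 87.1, 5.1]
ft_force: [-0.5, -0.1, -3.7]
gripper_width: 63.7
```

```bash
python3 -c "
from st import *
o=st()
s=cap('side');save(s,'s10.png');c=cap('top');save(c,'t10.png');o=st();print(o['qvel'].round(2))
a=c['image'][100:220,190:360];b=s['image'][80:225,180:310]
m=np.hstack([cv2.resize(a,(400,400),interpolation=2),cv2.resize(b,(359,400),interpolation=2)])
cv2.imwrite('pics/m10.png',np.clip(m[:,:,::-1]*1.5,0,255).astype('uint8'))"
```

```text
t 28.3 tcp [ 584.6 -111.1  206.2] stand [-10.    0.1] jaw-stand 89.94 down [ 0.05   0.004 -0.999] F [-0.5 -0.1 -3.7] M [ 0.06 -0.16 -0.02] w 63.7 q [-17.   9.  75.   1.  94. -96.]
t 28.4 tcp [ 584.5 -111.1  206.3] stand [-10.    0.1] jaw-stand 89.94 down [ 0.05   0.004 -0.999] F [-0.1  0.6 -3.3] M [-0.03 -0.18 -0.  ] w 63.6 q [-17.   9.  75.   1.  94. -96.]
[ 0.04 -0.02  0.02  0.07 -0.15 -0.11]
```

View pics/m10.png

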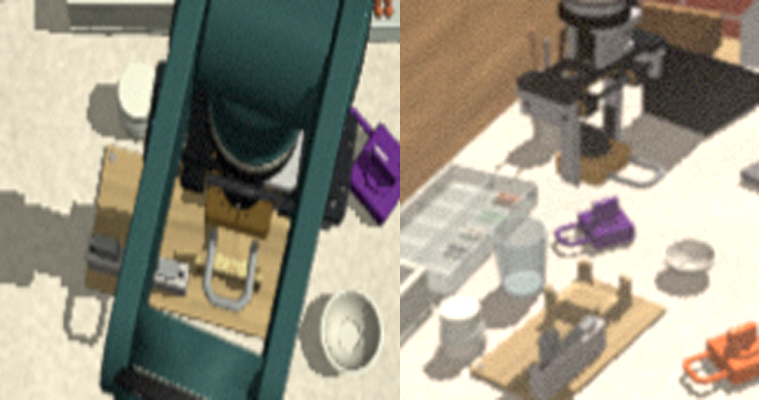

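View pics/s10.png

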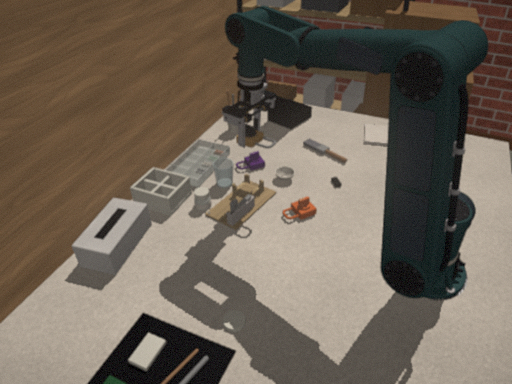

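```bash
python3 -c "
from st import *
o=st();print(o['qvel'].round(2));print(ctrl.close_job())"
```

```text
t 28.4 tcp [ 584.5 -111.1  206.3] stand [-10.    0.1] jaw-stand 89.94 down [ 0.05   0.004 -0.999] F [-0.1  0.6 -3.3] M [-0.03 -0.18 -0.  ] w 63.6 q [-17.   9.  75.   1.  94. -96.]
[ 0.04 -0.02  0.02  0.07 -0.15 -0.11]
the job is handed in; nothing more can be done
None
```

I slid the keeper to its end stop, turned the dial about 80° anticlockwise to the opening notch, pulled the shackle fully open in the stand, then lifted the open lock out. I handed the job in at 28.4 s, still holding the lock.

- **Keeper:** the fin moved about 72 mm, and 14 N of resistance built up at the end. In the last top view it sits at about y 135–137 mm in the stand's frame, clear of the shackle. The pictures place it only to about 2 mm.
- **Dial:** I didn't see the white line after turning it, because the arm hid the dial in the top view. The jaws stopped at 89.9° to the stand (90° wanted), and the shackle then came out, so the dial was at its opening notch.
- **Shackle:** it came out about 16–17 mm, then stopped against 12.5 N. The pictures show the bow where it should be when open.
- **Lock:** it is held dial up with its underside about 21 cm above the table, the grip is at 63.6 mm opening, and the arm is at rest.
- **Tilt:** pulling against the stops left the tool slightly tilted. I corrected most of this by pressing the shut fingertips lightly on the fixed track, at about 12 N. The lock may be about 2° off level.
- **Other objects:** I touched none of them, and those visible in the last pictures are where they were.

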